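Put the bottle cap away in the push-latch drawer

TASK

The little drawer is latched shut by a push-push catch: press gently on its front and let go so that it springs out, set the rose-gold bottle cap down upright on the drawer's floor, then push the drawer in until the catch clicks and holds it shut when you let go. Press no harder than the catch needs, for forcing it against its end stop damages it, and leave the glass bottle and the pigment pot standing where they are.

Things in the scene. Friction and masses are not known exactly. Their poses are not given: they have to be found in the camera images.
- unit: Pale wooden drawer unit, carcass 140 (x) x 116 (y) x 44 mm high, fixed on the table. Origin: centre of its underside. Its -x side is the front, where the drawer comes out, roughly towards the robot (yaw up to 0.3 rad). Carcass front: 70 mm from the origin; roof: 40 to 44 mm above the table.
- drawer (a joint): Drawer travel, m, along the unit's -x: 0 latched shut, 0.065 sprung out, negative pressed in past 0. Spring pushes out: 2 N when out, 3 N when shut, damping 12 Ns/m. Push-push catch: pressing in beyond 0 and letting go frees a latched drawer (it comes out 65 mm: back off) and latches an open one at 0. A press that stops short of the catch's trip point changes nothing; an open drawer springs out again.
- catch (a point): The hidden catch, inside the unit. It trips 7 to 19 mm beyond 0, at a depth that differs from start to start and cannot be seen, only felt: up to the trip the push takes 3 to 5 N, then the end stop (about 10 N per mm) makes it rise steeply. A push of 6 to 9 N, built up slowly, is surely enough; over 12 N on the drawer damages the catch. Let go wholly after each press, then see where the drawer stays.
- drawer_pad (a point): Centre of the outer face of the black rubber push pad (28 mm across, 2 mm proud) on the drawer's blue front panel; moves with the drawer; axes as the unit's, +x is the way to push. Panel: 116 mm wide, 8 mm thick, 3 to 43 mm above the table; pad centre at 23 mm. Any place on the panel may be pushed. Latched, its inner face stands 21 mm in front of the carcass: the room for pressing in.
- drawer_in (a point): Point on the drawer's floor (11 mm above the table), 43 mm behind the front panel's inner face, midway between the side walls; moves with the drawer, axes as the unit's. With the drawer out, it is the middle of the uncovered part, 86 mm long (x) and 96 mm wide (y). Side walls rise to 27 mm above the table, the front panel to 43 mm. The floor runs on 77 mm behind this point, under the roof.
- cap: Rose-gold screw cap for a bottle, 33 mm across, 22 mm high, lying mouth up; 20 g. Origin: centre of its underside, z up. Grasp across its skirt.
- glass_bottle: Clear conical glass bottle, 57 mm across the foot, 104 mm high, standing loose; origin: centre of its underside. Leave alone.
- pigment_pot: Small pigment pot with a black cap, 29 mm across, 52 mm high, standing loose; origin: centre of its underside. Leave alone.
There are look-alikes about, which are no part of the job. What is shaped like the cap but green or red is not meant.

How it is judged:
On the way, in this order (a step that is already met when the one before it is completed fails the run):
1. the drawer has been released and has sprung out (value of joint drawer above 0.055 m), for 0.2 s.
2. the cap stands upright in the sprung-out drawer, let go (x of cap in the frame of drawer_in between -0.03 and 0.062 m and y of cap in the frame of drawer_in between -0.036 and 0.036 m and z of cap in the frame of drawer_in between -0.004 and 0.006 m and angle between cap's own z axis and vertical below 0.25 rad and value of joint drawer above 0.05 m and contact force between the fingers and cap below 0.1 N and linear speed of cap below 0.03 m/s), for 0.2 s.
At the end, for the whole second after the job is handed in: The drawer is held by its catch within 2 mm of joint value 0, at rest; the cap stands upright (within 0.25 rad) on the drawer's floor, inside its walls, at rest (value of joint drawer between -0.002 and 0.002 m and velocity of joint drawer between -0.005 and 0.005 m/s and linear speed of cap below 0.02 m/s and x of cap in the frame of drawer_in between -0.03 and 0.062 m and y of cap in the frame of drawer_in between -0.036 and 0.036 m and z of cap in the frame of drawer_in between -0.004 and 0.006 m and angle between cap's own z axis and vertical below 0.25 rad); the robot touches nothing.
It fails at once if more than 12 N of push on the drawer (contact force between any of the fingers, the arm and drawer above 12 N).
It fails at once if the glass bottle or the pigment pot shifted by over 15 mm or tipped (distance of any of glass_bottle, pigment_pot from where it was at the start of the episode above 0.015 m or angle between any of glass_bottle, pigment_pot's own z axis and vertical above 0.3 rad).
It also fails if it takes over 70 s, if anything falls off the work surface, if the arm or the gripper's body presses on something with over 40 N, if the wrist force passes 120 N, or if a joint passes its speed limit or range.

ROBOT

A 6-joint arm with a two-finger parallel gripper is mounted at the origin on the work surface; the furniture and walls round the work are solid. World frame = base frame: x ahead of the robot, y to its left, z up, the work surface at z = 0. Lengths are in m, angles in rad, forces in N, time in s.
With the tool pointing down it reaches from about 0.325 to 0.875 m from the base axis. Payload 4.4 kg.
Tool frame: the origin (TCP) lies at the very end of the fingers, on their centre line; the grasp point (between the pads) lies 19 mm behind it; z points along the fingers, y is the line along which they close (so a half turn about z gives the same grasp; the last joint's range is limited). The gripper opens to 85 mm and grips with 20 to 120 N. Pads are 22 mm wide; open, the fingers measure 114 mm over their backs; the gripper's body (76 mm by 85 mm) begins 54 mm behind the grasp point. The pads swing forward as they close: fully open they stand 13 mm farther back than shut.
Start: joints at [-1.335, 0.207, 1.542, -0, 1.393, -0.15], TCP at [0.217, -0.533, 0.231] pointing down, gripper open.
Joint ranges: [-2.73, 2.73], [-0.86, 2.22], [0.23, 2.46], [-1.11, 4.25], [0.08, 2.63], [-2.82, 2.82]. Speed limits (rad/s): [2.79, 2.79, 3.14, 3.14, 3.14, 3.14].

INTERFACE

Orientations are given as a unit quaternion [x, y, z, w].
In Python, from bench import bot gives the robot as it stands. The module is installed in compiled form; this text tells all that it offers.
- The arm moves only by the tool apply_moves, never from a script. Its argument "targets" is a list of rows, each an object with "turn": the turn, a rotation vector about the tool's x, y, z in degrees, a list of three; "slide": the shift along the tool's x, y, z in cm, a list of three; "grip": the closure in counts, from 0 (fully open) to 255 (shut). A call has 1 to 20 rows; each row shifts and turns the commanded pose from where the row before left it, along the tool's axes as they then stand; what a row does not reach is not made up. A row lasts 1/8 s, in which the tool goes at most 62.5 mm and 10.7 degrees, less where a joint would pass 70% of its speed; a pose out of reach is approached as far as the arm can. A call with a gripper value outside its range is refused whole. The fingers move at their own pace and stop on an object; "newtons" is the grip in N (left out, the last holds). Time passes only in rows, so rows that do not move let the fingers close. It gives the time, the measured TCP pose, the force, the opening and the grip force at its end, in the units of the state.
- bot.read_state(): the state, without advancing time (a new reading comes with each control period).
- bot.grab_frame(name): name is "scene" or "side" or "wrist"; returns a dict with "pixels" (480x640x3 uint8, red, green, blue), "fx", "fy", "cx", "cy" (pixels), "R" (3x3) and "t" (3): a world point X has camera coordinates R X + t; the wrist camera has in their place "hand_eye" (4x4, takes a point from camera to tool coordinates, whose origin is the TCP and whose axes are the flange's). Camera axes: x right, y down, z forward; pixel columns grow to the right and rows downward; lengths in m; the calibration is good to about 2 mm. A picture is of the moment at which its call begins: read the wrist's pose just before it. There is no depth.
- bot.hand_in(): hands the job in; it is judged then, once.
The state is a dict: "t": time; "joints": joint angles; "qd": joint speeds; "tau": joint torques, N m; "position": TCP position; "eef_rot": TCP orientation; "wrist_force": force on the tool from outside, world axes, zero at the start; "moment": the same for the moment, N m; "gripper_width": finger opening in m; "grip_force": force on a finger pad.
Only numpy, scipy, OpenCV 4.12 (cv2) and the standard library are available. Lean on these libraries where they do the work, as an engineer would, in place of code of your own. Each camera call takes 0.05 s, during which the arm holds its last target. There are 200 camera calls.

## Working session

There is one attempt and no reset: what is moved stays moved. The work goes in short steps, Python scripts to look and compute and a tool call to move; the robot and the scene stay as the last step left them, time stands still between calls to the robot, and variables do not carry over. Pictures are saved under pics/ and viewed, at most 10 in all, crops included, and the job is handed in when it is done.

Besides the shell and the picture viewer there is one more tool, called after "Request:" as name(argument=value, ...) on one line, values as JSON. apply_moves: Moves the arm, as the interface text tells. Its arguments: {"type":"object","properties":{"targets":{"type":"array","items":{"type":"object","properties":{"turn":{"type":"array","items":{"type":"number"}},"slide":{"type":"array","items":{"type":"number"}},"grip":{"type":"number"}}}},"newtons":{"type":"number"}},"required":["targets"]}

```bash
mkdir -p pics; python3 - <<'E'
from bench import bot
import cv2,pickle
s=bot.read_state();print(s)
fs={}
for n in("scene","side"):
    f=bot.grab_frame(n);fs[n]=f
    cv2.imwrite(f"pics/{n}0.png",f["pixels"][:,:,::-1]);print(n,f["R"],f["t"],f["fx"],f["cx"],f["cy"])
pickle.dump(fs,open("f0.pkl","wb"))
E
```

```text
{'t': 0.0, 'joints': array([-1.33445073e+00,  2.07455560e-01,  1.54297546e+00, -2.20821127e-05,
        1.39347199e+00, -1.50505416e-01]), 'qd': array([-0.00163785, -0.00030833,  0.00106433,  0.001218  ,  0.00133193,
       -0.00076165]), 'tau': array([-4.01473244e-04, -3.83040404e+01, -2.91594726e+01, -2.97270062e-04,
        1.06313275e-02, -1.17202367e-05]), 'position': array([ 0.21673284, -0.53176949,  0.23009536]), 'eef_rot': array([ 9.81350506e-01,  1.92223438e-01, -6.04209597e-05, -1.15365203e-03]), 'wrist_force': array([-1.27683793, -0.92581251, -0.52444178]), 'moment': array([-0.00537966, -0.00078152, -0.00237465]), 'grip_force': 0.0, 'gripper_width': 0.08510507879988291}
scene [[-0.89278185 -0.44995987  0.02183319]
 [-0.19951031  0.35147251 -0.91469269]
 [ 0.40390124 -0.82097697 -0.40355991]] [0.4732524  0.14443096 0.84037748] 503.65314105266816 318.6881228049717 233.79878468269737
side [[ 0.97941478 -0.20150689  0.01190225]
 [-0.0641875  -0.36679872 -0.92808333]
 [ 0.19138091  0.90821455 -0.37218232]] [-0.50544335  0.07293384  0.90762063] 508.1062850851781 318.48847154428955 248.85444404408116
```

View pics/scene0.png

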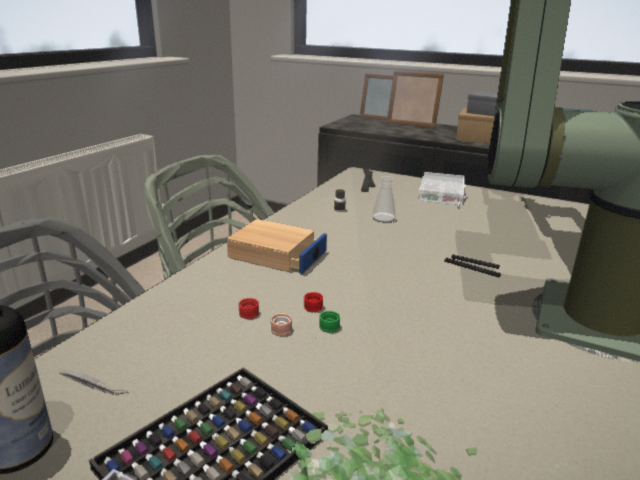

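View pics/side0.png

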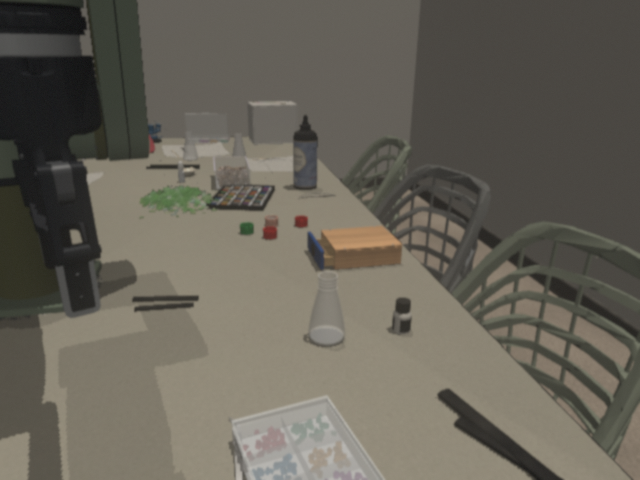

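Scene view: the rose-gold cap is at about (282,324). Its look-alikes are red at (249,308) and (314,302) and green at (330,321). The unit is at (270,245), with its blue front at (313,253) and the pad at about (318,252). The bottle foot is at (384,217) and the pot at (340,205). In the side view the rose cap is at (271,222), the blue front at (316,250), the bottle at (326,340) and the pot at (402,328). I choose the rose cap.

```bash
cat > h.py <<'E'
import numpy as np,cv2
def ray(f,u,v):
    d=np.array([(u-f["cx"])/f["fx"],(v-f["cy"])/f["fy"],1.]);return -f["R"].T@f["t"],f["R"].T@d
def onz(f,u,v,z):
    c,d=ray(f,u,v);return c+d*(z-c[2])/d[2]
def tri(fa,pa,fb,pb):
    (c,d),(e,g)=ray(fa,*pa),ray(fb,*pb)
    s,*_=np.linalg.lstsq(np.c_[d,-g],e-c,rcond=None);a=c+s[0]*d;b=e+s[1]*g
    return (a+b)/2,np.linalg.norm(a-b)
def wristcam(f,s):
    from scipy.spatial.transform import Rotation as Ro
    T=np.eye(4);T[:3,:3]=Ro.from_quat(s["eef_rot"]).as_matrix();T[:3,3]=s["position"]
    M=np.linalg.inv(T@f["hand_eye"]);return dict(f,R=M[:3,:3],t=M[:3,3])
def blobs(px,lo,hi,amin=30):
    m=cv2.inRange(cv2.cvtColor(px,cv2.COLOR_RGB2HSV),lo,hi)
    n,l,st,c=cv2.connectedComponentsWithStats(m);return [(c[i].round(1),st[i],l==i) for i in range(1,n) if st[i][4]>=amin]
E
python3 - <<'E'
import pickle;from h import *
fs=pickle.load(open("f0.pkl","rb"));S,D=fs["scene"],fs["side"]
for n,f in fs.items():
    for c,st,m in blobs(f["pixels"],(105,120,40),(130,255,255),60):
        cn=max(cv2.findContours(m.astype(np.uint8),0,2)[0],key=len)
        q=cv2.approxPolyDP(cn,4,True)[:,0]
        print(n,"blue",c,st,q.tolist())
        if n=="scene": print([onz(f,*p,.023).round(3) for p in [c]], [(p.tolist(),onz(f,*p,.043).round(3).tolist(),onz(f,*p,.003).round(3).tolist()) for p in q])
print("cap top",onz(S,282,320,.022),"mid",onz(S,282,324.5,.011), onz(D,271,222,.011))
print("cap tri",tri(S,(282,324.5),D,(271,222)))
print("bottle",onz(S,384,217,.0),onz(D,326,336,0),"pot",onz(S,340,208,0),onz(D,402,330,0))
cr=[cv2.resize(S["pixels"][280:350,225:365],(800,400),interpolation=cv2.INTER_CUBIC)]
cr.append(cv2.resize(S["pixels"][212:282,220:340],(800,467)[:2],interpolation=cv2.INTER_CUBIC)[:,:])
im=np.vstack(cr);im=cv2.resize(im,(640,int(im.shape[0]*.8)))[:600]
im=cv2.resize(np.vstack(cr),(554,600))
cv2.imwrite("pics/crop.png",im[:,:,::-1])
E
```

```text
scene blue [311.5 253.2] [300 234  26  39 375] [[325, 234], [300, 255], [301, 272], [314, 260], [311, 248], [319, 247], [317, 257], [323, 252]]
[array([0.52 , 0.053, 0.023])] [([325, 234], [0.518, -0.004, 0.043], [0.557, -0.085, 0.003]), ([300, 255], [0.516, 0.107, 0.043], [0.555, 0.036, 0.003]), ([301, 272], [0.483, 0.165, 0.043], [0.518, 0.1, 0.003]), ([314, 260], [0.484, 0.113, 0.043], [0.52, 0.042, 0.003]), ([311, 248], [0.513, 0.07, 0.043], [0.551, -0.005, 0.003]), ([319, 247], [0.501, 0.058, 0.043], [0.538, -0.018, 0.003]), ([317, 257], [0.485, 0.099, 0.043], [0.52, 0.027, 0.003]), ([323, 252], [0.484, 0.074, 0.043], [0.52, -0.0, 0.003])]
scene blue [217.8 421. ] [213 416  11  11  78] [[216, 416], [213, 422], [220, 426], [223, 421]]
[array([0.41 , 0.501, 0.023])] [([216, 416], [0.402, 0.512, 0.043], [0.43, 0.479, 0.003]), ([213, 422], [0.4, 0.52, 0.043], [0.427, 0.489, 0.003]), ([220, 426], [0.389, 0.522, 0.043], [0.416, 0.49, 0.003]), ([223, 421], [0.391, 0.514, 0.043], [0.418, 0.482, 0.003])]
scene blue [244.4 425.7] [239 421  12  11  82] [[241, 421], [247, 431], [250, 426]]

[... 1201 characters left out ...]
 0.519, 0.043], [0.33, 0.487, 0.003])]
scene blue [112.2 465. ] [107 460  12  10  75] [[107, 465], [118, 469], [112, 460]]
[array([0.469, 0.602, 0.023])] [([107, 465], [0.457, 0.616, 0.043], [0.49, 0.593, 0.003]), ([118, 469], [0.444, 0.614, 0.043], [0.475, 0.592, 0.003]), ([112, 460], [0.457, 0.609, 0.043], [0.49, 0.586, 0.003])]
cap top [0.45164567 0.28320928 0.022     ] mid [0.45375851 0.27979408 0.011     ] [0.45353521 0.26962012 0.011     ]
cap tri (array([0.45481814, 0.2771988 , 0.00870911]), np.float64(0.001093344492906113))
bottle [ 0.47889877 -0.25723472  0.        ] [ 0.47696929 -0.24686602  0.        ] pot [ 0.59945368 -0.25946306  0.        ] [ 0.59755882 -0.25131658  0.        ]
```

View pics/crop.png

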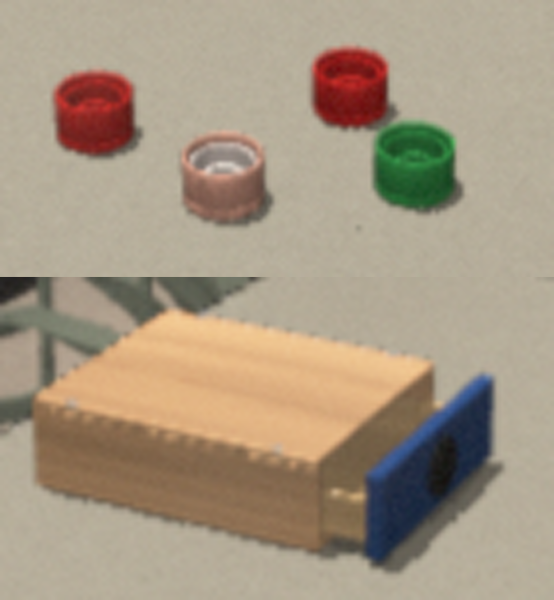

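The crop confirms it: the rose-gold cap is mouth up, between two reds and one green. The drawer is latched, with the dark pad in the middle of its blue front. I'll go above the area and look from close by.

Request:
apply_moves(targets=[{"turn": [0,0,7.4],"slide": [0,0,0],"grip": 0},{"turn": [0,0,7.4],"slide": [0,0,0],"grip": 0},{"turn": [0,0,7.4],"slide": [0,0,0],"grip": 0},{"slide": [1.45,-4.6,0],"turn": [0,0,0],"grip": 0},{"slide": [1.45,-4.6,0],"turn": [0,0,0],"grip": 0},{"slide": [1.45,-4.6,0],"turn": [0,0,0],"grip": 0},{"slide": [1.45,-4.6,0],"turn": [0,0,0],"grip": 0},{"slide": [1.45,-4.6,0],"turn": [0,0,0],"grip": 0},{"slide": [1.45,-4.6,0],"turn": [0,0,0],"grip": 0},{"slide": [1.45,-4.6,0],"turn": [0,0,0],"grip": 0},{"slide": [1.45,-4.6,0],"turn": [0,0,0],"grip": 0},{"slide": [1.45,-4.6,0],"turn": [0,0,0],"grip": 0},{"slide": [1.45,-4.6,0],"turn": [0,0,0],"grip": 0},{"slide": [1.45,-4.6,0],"turn": [0,0,0],"grip": 0},{"slide": [1.45,-4.6,0],"turn": [0,0,0],"grip": 0},{"slide": [1.45,-4.6,0],"turn": [0,0,0],"grip": 0},{"slide": [1.45,-4.6,0],"turn": [0,0,0],"grip": 0},{"slide": [0,0,0],"turn": [0,0,0],"grip": 255},{"slide": [0,0,0],"turn": [0,0,0],"grip": 255}])

```text
t: 2.48
position: [0.4197, 0.1111, 0.2308]
eef_rot: [1.0, -0.0, -0.001, 0.0]
wrist_force: [-0.4, 0.9, 0.6]
gripper_width: 0.0513
grip_force: 0.0
```

```bash
python3 - <<'E'
from bench import bot
from h import *;import pickle
s=bot.read_state();f=bot.grab_frame("wrist");pickle.dump((s,f),open("w1.pkl","wb"))
cv2.imwrite("pics/w1.png",f["pixels"][:,:,::-1]);print(s["position"],s["eef_rot"],s["wrist_force"],f["hand_eye"])
E
```

```text
[0.41973571 0.1110668  0.23075579] [ 9.99999691e-01 -7.61389283e-06 -7.07383782e-04  3.42039908e-04] [-0.36999281  0.88241213  0.56263182] [[ 3.45980178e-05 -9.52821289e-01 -3.03531859e-01  7.64065683e-02]
 [ 9.99999437e-01  3.54852067e-04 -9.99936571e-04  1.16102921e-03]
 [ 1.06046976e-03 -3.03531653e-01  9.52820765e-01 -1.41965739e-01]
 [ 0.00000000e+00  0.00000000e+00  0.00000000e+00  1.00000000e+00]]
```

View pics/w1.png

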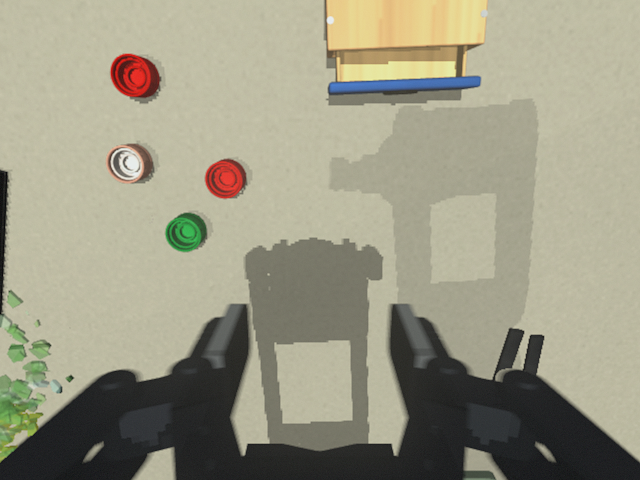

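The wrist view shows the panel's top edge from (329,88) to (481,81) and the rose cap at (130,163). The neighbours are red at (135,76) and (225,178) and green at (186,232).

```bash
python3 - <<'E'
from h import *;import pickle
s,f=pickle.load(open("w1.pkl","rb"));F=wristcam(f,s)
b=max(blobs(f["pixels"],(105,120,40),(125,255,255),200),key=lambda b:b[1][4]);c,st,m=b
print(c,st)
L=[];
for u in range(st[0]+8,st[0]+st[2]-8,4):
    r=np.where(m[:,u])[0];L.append((onz(F,u,r.min()-.5,.043),onz(F,u,r.max()+.5,.043)))
L=np.array(L);
for k in(0,1):
    p=np.polyfit(L[:,k,1],L[:,k,0],1);print("edge x=a+by",p,"yaw",-np.arctan(p[0]))
for u in(st[0]-.5,st[0]+st[2]-.5):
    x=int(np.clip(u,st[0],st[0]+st[2]-1));v=np.where(m[:,x])[0].mean();print("end",onz(F,u,v,.043))
for u,v,n in[(130,163,"cap"),(135,76,"r1"),(225,178,"r2"),(186,232,"g")]: print(n,onz(F,u,v,.018))
hsv=cv2.cvtColor(f["pixels"],cv2.COLOR_RGB2HSV);bg=cv2.medianBlur(f["pixels"],5)
mm=((hsv[...,0]<12)|(hsv[...,0]>172))&(hsv[...,1]>70)
mm[:, :95]=0;mm[:,160:]=0;mm[:138]=0;mm[192:]=0
p=cv2.findNonZero(mm.astype(np.uint8));print(cv2.minEnclosingCircle(p),F["fx"])
E
```

```text
[404.8  84. ] [ 329   77  151   15 1406]
edge x=a+by [-0.04193842  0.52182493] yaw 0.04191386294339849
edge x=a+by [-0.03819988  0.5150539 ] yaw 0.03818131594792572
end [0.51414799 0.1028873  0.043     ]
end [ 0.5191035  -0.01129752  0.043     ]
cap [0.45445133 0.27339943 0.018     ]
r1 [0.52423291 0.25943266 0.018     ]
r2 [0.44150458 0.19223296 0.018     ]
g [0.39235462 0.23121742 0.018     ]
((128.6904754638672, 162.54762268066406), 22.966232299804688) 405.77239643346445
```

Request:
apply_moves(targets=[{"turn": [0,0,-2.3],"slide": [0,0,0],"grip": 255},{"turn": [0,0,0],"slide": [0.9,1.7,4],"grip": 255},{"turn": [0,0,0],"slide": [1,1.7,4],"grip": 255},{"turn": [0,0,0],"slide": [0.9,1.7,4],"grip": 255},{"turn": [0,0,0],"slide": [1,1.7,4],"grip": 255},{"turn": [0,0,0],"slide": [0,0,4],"grip": 255},{"turn": [0,0,0],"slide": [0,0,1.4],"grip": 255},{"turn": [0,0,0],"slide": [0,0,0],"grip": 255},{"turn": [0,0,0],"slide": [0,0,0],"grip": 255},{"turn": [0,0,0],"slide": [0,0,0],"grip": 255}])

```text
t: 3.78
position: [0.4625, 0.0449, 0.0189]
eef_rot: [1.0, 0.02, 0.002, 0.0]
wrist_force: [-0.0, 0.3, 0.1]
gripper_width: -0.0002
grip_force: 0.0
```

```bash
python3 - <<'E'
from bench import bot
from h import *
s=bot.read_state();print(s["wrist_force"],s["position"],s["qd"].round(4))
f=bot.grab_frame("wrist");cv2.imwrite("pics/w2.png",f["pixels"][:,:,::-1])
for _ in range(3):
    bot.grab_frame("wrist");print(bot.read_state()["wrist_force"])
E
```

```text
[-0.01332021  0.29041928  0.10086238] [0.4625031  0.04486861 0.01892388] [ 0.0006  0.0038  0.0048 -0.0017  0.0001  0.0015]
[-0.48834389 -0.1835354   0.30028519]
[-0.05277633  0.4425748   0.74053478]
[ 0.45514398 -0.92359477  0.3343436 ]
```

View pics/w2.png

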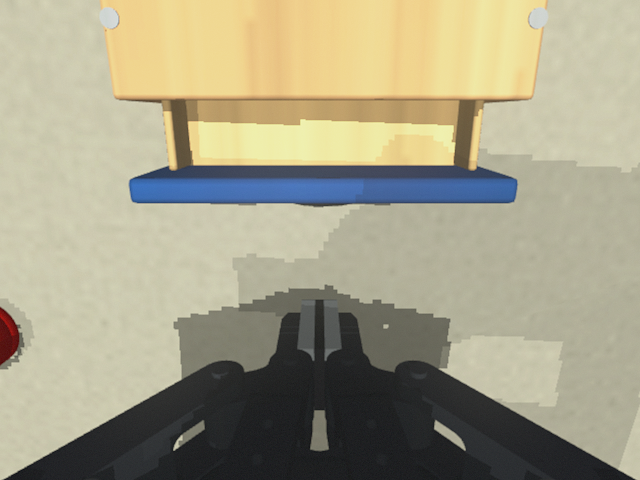

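The closed fingers are centred on the pad (320,203) and square to the panel. Next is a slow approach.

Request:
apply_moves(targets=[{"slide": [1.0,0,0],"turn": [0,0,0],"grip": 255},{"slide": [1.0,0,0],"turn": [0,0,0],"grip": 255},{"slide": [0.8,0,0],"turn": [0,0,0],"grip": 255},{"slide": [0.2,0,0],"turn": [0,0,0],"grip": 255},{"slide": [0.2,0,0],"turn": [0,0,0],"grip": 255},{"slide": [0.2,0,0],"turn": [0,0,0],"grip": 255},{"slide": [0,0,0],"turn": [0,0,0],"grip": 255}])

```text
t: 4.85
position: [0.4949, 0.0462, 0.0173]
eef_rot: [1.0, 0.02, -0.0, -0.0]
wrist_force: [-0.6, 0.1, -0.9]
gripper_width: 0.0005
grip_force: 0.0
```

Request:
apply_moves(targets=[{"slide": [0.15,0,0],"turn": [0,0,0],"grip": 255},{"slide": [0.15,0,0],"turn": [0,0,0],"grip": 255},{"slide": [0,0,0],"turn": [0,0,0],"grip": 255}])

```text
t: 5.22
position: [0.4981, 0.0463, 0.0174]
eef_rot: [1.0, 0.02, 0.0, 0.0]
wrist_force: [-0.3, 1.4, 0.5]
gripper_width: -0.0005
grip_force: 0.0
```

Request:
apply_moves(targets=[{"slide": [0.1,0,0],"turn": [0,0,0],"grip": 255},{"slide": [0.1,0,0],"turn": [0,0,0],"grip": 255},{"slide": [0,0,0],"turn": [0,0,0],"grip": 255}])

```text
t: 5.6
position: [0.5001, 0.0464, 0.0173]
eef_rot: [1.0, 0.02, 0.0, -0.0]
wrist_force: [-0.1, 0.2, -0.1]
gripper_width: 0.0
grip_force: 0.0
```

Request:
apply_moves(targets=[{"slide": [0.1,0,0],"turn": [0,0,0],"grip": 255},{"slide": [0.1,0,0],"turn": [0,0,0],"grip": 255},{"slide": [0,0,0],"turn": [0,0,0],"grip": 255}])

```text
t: 5.98
position: [0.5015, 0.0465, 0.0172]
eef_rot: [1.0, 0.02, -0.001, -0.0]
wrist_force: [-2.6, -0.0, 2.0]
gripper_width: -0.0002
grip_force: 1.0
```

Request:
apply_moves(targets=[{"slide": [0.1,0,0],"turn": [0,0,0],"grip": 255},{"slide": [0.1,0,0],"turn": [0,0,0],"grip": 255},{"slide": [0,0,0],"turn": [0,0,0],"grip": 255}])

```text
t: 6.35
position: [0.5036, 0.0466, 0.0171]
eef_rot: [1.0, 0.02, -0.0, -0.0]
wrist_force: [-3.6, 0.4, 2.1]
gripper_width: 0.0
grip_force: 1.6
```

Request:
apply_moves(targets=[{"slide": [0.1,0,0],"turn": [0,0,0],"grip": 255},{"slide": [0.1,0,0],"turn": [0,0,0],"grip": 255},{"slide": [0.1,0,0],"turn": [0,0,0],"grip": 255},{"slide": [0.05,0,0],"turn": [0,0,0],"grip": 255},{"slide": [0,0,0],"turn": [0,0,0],"grip": 255}])

```text
t: 6.98
position: [0.5073, 0.0468, 0.0172]
eef_rot: [1.0, 0.02, -0.0, -0.0]
wrist_force: [-4.4, 0.0, 0.6]
gripper_width: -0.0001
grip_force: 1.7
```

Request:
apply_moves(targets=[{"slide": [0.03,0,0],"turn": [0,0,0],"grip": 255},{"slide": [0.03,0,0],"turn": [0,0,0],"grip": 255},{"slide": [0,0,0],"turn": [0,0,0],"grip": 255}])

```text
t: 7.35
position: [0.5079, 0.0468, 0.0172]
eef_rot: [1.0, 0.02, -0.0, -0.0]
wrist_force: [-3.0, 0.1, 0.0]
gripper_width: 0.0001
grip_force: 1.8
```

Request:
apply_moves(targets=[{"slide": [0.03,0,0],"turn": [0,0,0],"grip": 255},{"slide": [0.03,0,0],"turn": [0,0,0],"grip": 255},{"slide": [0,0,0],"turn": [0,0,0],"grip": 255}])

```text
t: 7.72
position: [0.5085, 0.0468, 0.0172]
eef_rot: [1.0, 0.02, -0.0, -0.0]
wrist_force: [-3.2, -0.1, -0.6]
gripper_width: 0.0001
grip_force: 1.8
```

Request:
apply_moves(targets=[{"slide": [0.03,0,0],"turn": [0,0,0],"grip": 255},{"slide": [0.03,0,0],"turn": [0,0,0],"grip": 255},{"slide": [0,0,0],"turn": [0,0,0],"grip": 255}])

```text
t: 8.1
position: [0.5092, 0.0468, 0.0172]
eef_rot: [1.0, 0.02, -0.0, -0.0]
wrist_force: [-3.4, 0.5, -2.2]
gripper_width: -0.0003
grip_force: 1.8
```

Request:
apply_moves(targets=[{"slide": [0.03,0,0],"turn": [0,0,0],"grip": 255},{"slide": [0.03,0,0],"turn": [0,0,0],"grip": 255},{"slide": [0,0,0],"turn": [0,0,0],"grip": 255}])

```text
t: 8.48
position: [0.5095, 0.0469, 0.0172]
eef_rot: [1.0, 0.02, -0.0, -0.0]
wrist_force: [-5.3, 0.4, -1.2]
gripper_width: 0.0002
grip_force: 2.4
```

The force is rising and the position lags behind the command, so the end stop is starting. I'll take finer steps.

Request:
apply_moves(targets=[{"slide": [0.02,0,0],"turn": [0,0,0],"grip": 255},{"slide": [0,0,0],"turn": [0,0,0],"grip": 255}])

```text
t: 8.72
position: [0.5095, 0.0469, 0.0171]
eef_rot: [1.0, 0.02, -0.001, -0.0]
wrist_force: [-5.4, -0.7, 0.9]
gripper_width: -0.0
grip_force: 2.6
```

Request:
apply_moves(targets=[{"slide": [0.03,0,0],"turn": [0,0,0],"grip": 255},{"slide": [0,0,0],"turn": [0,0,0],"grip": 255}])

```text
t: 8.98
position: [0.5097, 0.0468, 0.0172]
eef_rot: [1.0, 0.02, -0.001, -0.0]
wrist_force: [-6.1, -0.7, 0.4]
gripper_width: 0.0002
grip_force: 2.9
```

Request:
apply_moves(targets=[{"slide": [0.03,0,0],"turn": [0,0,0],"grip": 255},{"slide": [0,0,0],"turn": [0,0,0],"grip": 255}])

```text
t: 9.22
position: [0.5097, 0.0468, 0.0172]
eef_rot: [1.0, 0.02, -0.001, -0.0]
wrist_force: [-6.5, -0.5, 0.5]
gripper_width: -0.0002
grip_force: 3.2
```

The push is about 6.5 N on the stop. Now I back off, then rise to look.

Request:
apply_moves(targets=[{"slide": [-1,0,0],"turn": [0,0,0],"grip": 255},{"slide": [-2,0,0],"turn": [0,0,0],"grip": 255},{"slide": [-3,0,0],"turn": [0,0,0],"grip": 255},{"slide": [-3,0,0],"turn": [0,0,0],"grip": 255},{"slide": [-1.5,0,0],"turn": [0,0,0],"grip": 255},{"slide": [0,0,-4],"turn": [0,0,0],"grip": 150},{"slide": [0,0,-4],"turn": [0,0,0],"grip": 0},{"slide": [0,0,-4],"turn": [0,0,0],"grip": 0},{"slide": [0,0,0],"turn": [0,0,0],"grip": 0}])

```text
t: 10.35
position: [0.4108, 0.0422, 0.142]
eef_rot: [1.0, 0.02, 0.007, 0.001]
wrist_force: [0.5, -0.6, 1.0]
gripper_width: 0.0724
grip_force: 0.0
```

```bash
cat > panel.py <<'E'
from bench import bot
from h import *
import sys
s=bot.read_state();f=bot.grab_frame("wrist");F=wristcam(f,s)
cv2.imwrite("pics/"+sys.argv[1],f["pixels"][:,:,::-1])
c,st,m=max(blobs(f["pixels"],(105,120,40),(125,255,255),200),key=lambda b:b[1][4])
E=np.array([onz(F,u,np.where(m[:,u])[0].max()+.5,.043)for u in range(st[0]+8,st[0]+st[2]-8,4)])
T=np.array([onz(F,u,np.where(m[:,u])[0].min()-.5,.043)for u in range(st[0]+8,st[0]+st[2]-8,4)])
print("pos",s["position"],"blob",st,"front(lower)",E.mean(0),"inner(upper)",T.mean(0),"yaw",-np.arctan(np.polyfit(T[:,1],T[:,0],1)[0]))
for u in (st[0]-.5,st[0]+st[2]-.5):print("end",onz(F,u,st[1]+st[3]/2,.043))
E
python3 panel.py w3.png
```

```text
pos [0.41084728 0.04218446 0.14197132] blob [ 224  172  191   12 2219] front(lower) [0.44826523 0.04320773 0.043     ] inner(upper) [0.45518567 0.04347443 0.043     ] yaw 0.03854310562043709
end [0.44931341 0.09948369 0.043     ]
end [ 0.4537829 -0.0140202  0.043    ]
```

View pics/w3.png

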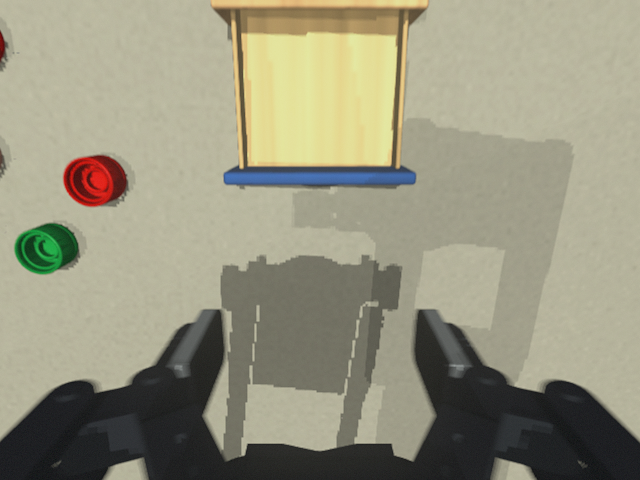

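The drawer has sprung out; its front top edge is at about (320,183) and the floor is clear. Next is the cap: move near it and measure once.

Request:
apply_moves(targets=[{"slide": [0.5,-5.7,0],"turn": [0,0,0],"grip": 0},{"slide": [0.5,-5.7,0],"turn": [0,0,0],"grip": 0},{"slide": [0.5,-5.7,0],"turn": [0,0,0],"grip": 0},{"slide": [0.4,-5.7,0],"turn": [0,0,0],"grip": 0},{"slide": [0,0,0],"turn": [0,0,0],"grip": 0},{"slide": [0,0,0],"turn": [0,0,0],"grip": 0}])

```text
t: 11.15
position: [0.415, 0.2708, 0.1359]
eef_rot: [1.0, 0.02, -0.001, 0.001]
wrist_force: [-0.3, -0.8, -0.2]
gripper_width: 0.0856
grip_force: 0.0
```

```bash
cat > cap.py <<'E'
from bench import bot
from h import *
import sys
s=bot.read_state();f=bot.grab_frame("wrist");F=wristcam(f,s);z=float(sys.argv[1])
if len(sys.argv)>2: cv2.imwrite("pics/"+sys.argv[2],f["pixels"][:,:,::-1])
h=cv2.cvtColor(f["pixels"],cv2.COLOR_RGB2HSV)
m=(((h[...,0]<14)|(h[...,0]>172))&(h[...,1]>60)&(h[...,1]<170)).astype(np.uint8)
m=cv2.morphologyEx(m,cv2.MORPH_OPEN,np.ones((2,2)))
print(s["position"])
for c in cv2.findContours(m,0,2)[0]:
    if cv2.contourArea(cv2.convexHull(c))>400:
        (u,v),r=cv2.minEnclosingCircle(c);X=onz(F,u,v,z);print((u,v),r,X,"diam",2*r/F["fx"]*(F["R"]@X+F["t"])[2])
E
python3 cap.py .018 w4.png
```

```text
[0.41497036 0.27082751 0.13592518]
(440.0, 200.5) 17.923547744750977 [0.4398651  0.19200747 0.018     ] diam 0.023333576195402335
(426.5, 192.0) 23.070642471313477 [0.44507818 0.20146536 0.018     ] diam 0.029839962883724473
(311.0, 173.813720703125) 26.74609375 [0.4537841  0.27650121 0.018     ] diam 0.03412013585561196
```

Request:
apply_moves(newtons=25, targets=[{"slide": [1.95,-0.2,3],"turn": [0,0,0],"grip": 0},{"slide": [1.95,-0.2,3],"turn": [0,0,0],"grip": 0},{"slide": [0,0,3],"turn": [0,0,0],"grip": 0},{"slide": [0,0,3],"turn": [0,0,0],"grip": 0},{"slide": [0,0,1.1],"turn": [0,0,0],"grip": 0},{"slide": [0,0,0],"turn": [0,0,0],"grip": 0},{"slide": [0,0,0],"turn": [0,0,0],"grip": 220},{"slide": [0,0,0],"turn": [0,0,0],"grip": 220},{"slide": [0,0,0],"turn": [0,0,0],"grip": 220},{"slide": [0,0,0],"turn": [0,0,0],"grip": 220},{"slide": [0,0,0],"turn": [0,0,0],"grip": 220},{"slide": [0,0,0],"turn": [0,0,0],"grip": 220}])

```text
t: 12.7
position: [0.4551, 0.2771, 0.0073]
eef_rot: [1.0, 0.02, 0.001, -0.0]
wrist_force: [-1.7, -0.9, 6.5]
gripper_width: 0.0308
grip_force: 24.7
```

Request:
apply_moves(targets=[{"slide": [0,0,-2],"turn": [0,0,0],"grip": 220},{"slide": [0,0,-4],"turn": [0,0,0],"grip": 220},{"slide": [0,0,-4],"turn": [0,0,0],"grip": 220},{"slide": [0.6,3.8,0],"turn": [0,0,0],"grip": 220},{"slide": [0.6,3.9,0],"turn": [0,0,0],"grip": 220},{"slide": [0.6,3.9,0],"turn": [0,0,0],"grip": 220},{"slide": [0.6,3.9,0],"turn": [0,0,0],"grip": 220},{"slide": [0.6,3.9,0],"turn": [0,0,0],"grip": 220},{"slide": [0.7,3.9,0],"turn": [0,0,0],"grip": 220},{"slide": [0,0,0],"turn": [0,0,0],"grip": 220},{"slide": [0,0,0],"turn": [0,0,0],"grip": 220}])

```text
t: 14.08
position: [0.5003, 0.0459, 0.1061]
eef_rot: [1.0, 0.02, -0.0, -0.0]
wrist_force: [-0.3, 0.5, 0.4]
gripper_width: 0.031
grip_force: 25.0
```

```bash
python3 - <<'E'
from bench import bot
import cv2
f=bot.grab_frame("wrist");cv2.imwrite("pics/w5.png",f["pixels"][:,:,::-1]);print(bot.read_state()["position"])
E
```

```text
[0.50019024 0.0462616  0.1060356 ]
```

View pics/w5.png

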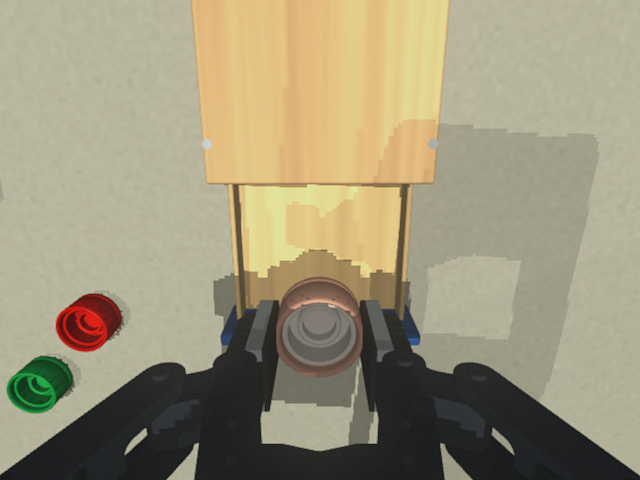

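The cap is held upright at (320,325), over the middle of the open drawer.

Request:
apply_moves(targets=[{"slide": [0,0,2.5],"turn": [0,0,0],"grip": 220},{"slide": [0,0,2.5],"turn": [0,0,0],"grip": 220},{"slide": [0,0,2],"turn": [0,0,0],"grip": 220},{"slide": [0,0,1],"turn": [0,0,0],"grip": 220},{"slide": [0,0,0.5],"turn": [0,0,0],"grip": 220},{"slide": [0,0,0],"turn": [0,0,0],"grip": 220},{"slide": [0,0,0],"turn": [0,0,0],"grip": 220}])

```text
t: 15.0
position: [0.5015, 0.0455, 0.0221]
eef_rot: [1.0, 0.02, 0.001, 0.0]
wrist_force: [-0.3, -0.5, -0.2]
gripper_width: 0.0312
grip_force: 25.0
```

Request:
apply_moves(targets=[{"slide": [0,0,0.1],"turn": [0,0,0],"grip": 220},{"slide": [0,0,0.1],"turn": [0,0,0],"grip": 220},{"slide": [0,0,0],"turn": [0,0,0],"grip": 220}])

```text
t: 15.38
position: [0.5007, 0.0454, 0.0193]
eef_rot: [1.0, 0.02, -0.0, -0.0]
wrist_force: [0.1, -0.1, 0.7]
gripper_width: 0.031
grip_force: 25.0
```

Request:
apply_moves(targets=[{"slide": [0,0,0.06],"turn": [0,0,0],"grip": 220},{"slide": [0,0,0],"turn": [0,0,0],"grip": 220},{"slide": [0,0,0],"turn": [0,0,0],"grip": 140},{"slide": [0,0,0],"turn": [0,0,0],"grip": 110},{"slide": [0,0,0],"turn": [0,0,0],"grip": 110},{"slide": [0,0,0],"turn": [0,0,0],"grip": 110},{"slide": [0,0,-1],"turn": [0,0,0],"grip": 110},{"slide": [0,0,-3],"turn": [0,0,0],"grip": 110},{"slide": [0,0,-4],"turn": [0,0,0],"grip": 110},{"slide": [-4,0,-4],"turn": [0,0,0],"grip": 255},{"slide": [-5,0,0],"turn": [0,0,0],"grip": 255},{"slide": [0,0,0],"turn": [0,0,0],"grip": 255},{"slide": [0,0,0],"turn": [0,0,0],"grip": 255},{"slide": [0,0,0],"turn": [0,0,0],"grip": 255}])

```text
t: 17.12
position: [0.4122, 0.0418, 0.1393]
eef_rot: [1.0, 0.02, 0.001, 0.0]
wrist_force: [0.0, 0.3, -0.1]
gripper_width: 0.0
grip_force: 0.0
```

```bash
python3 panel.py w6.png; python3 cap.py .029
```

```text
pos [0.41220715 0.04177568 0.13929915] blob [ 222  172  195   13 2151] front(lower) [0.44896952 0.04292794 0.043     ] inner(upper) [0.45550558 0.04318135 0.043     ] yaw 0.039738159964686
end [0.44966947 0.09966806 0.043     ]
end [ 0.45420128 -0.01474057  0.043     ]
[0.41207081 0.04180142 0.13910164]
(319.9666748046875, 94.13333129882812) 29.290916442871094 [0.49889708 0.04379803 0.029     ] diam 0.03423387495616164
```

View pics/w6.png

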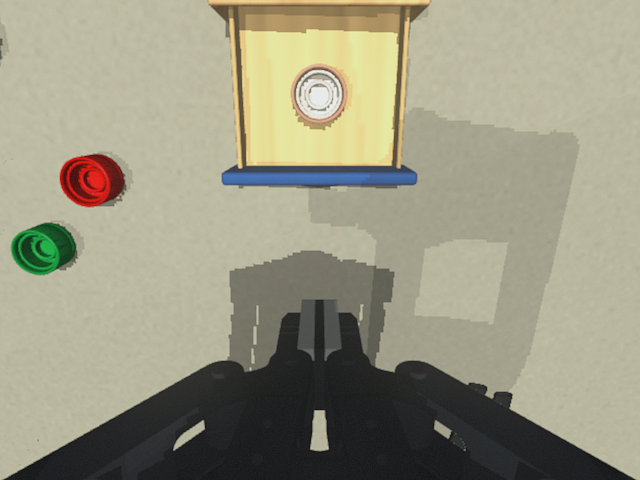

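The cap stands upright in the drawer at (320,94) and the drawer is still out. Now I lower the fingers in front of it and push it in slowly.

Request:
apply_moves(targets=[{"slide": [-0.5,0,2],"turn": [0,0,0],"grip": 255},{"slide": [0,0,4],"turn": [0,0,0],"grip": 255},{"slide": [0,0,4],"turn": [0,0,0],"grip": 255},{"slide": [0,0,2.1],"turn": [0,0,0],"grip": 255},{"slide": [0,0,0],"turn": [0,0,0],"grip": 255},{"slide": [1,0,0],"turn": [0,0,0],"grip": 255},{"slide": [1,0,0],"turn": [0,0,0],"grip": 255},{"slide": [0.4,0,0],"turn": [0,0,0],"grip": 255},{"slide": [0.2,0,0],"turn": [0,0,0],"grip": 255},{"slide": [0.2,0,0],"turn": [0,0,0],"grip": 255},{"slide": [0.2,0,0],"turn": [0,0,0],"grip": 255},{"slide": [0.2,0,0],"turn": [0,0,0],"grip": 255},{"slide": [0.2,0,0],"turn": [0,0,0],"grip": 255},{"slide": [0,0,0],"turn": [0,0,0],"grip": 255}])

```text
t: 18.98
position: [0.4394, 0.0431, 0.0175]
eef_rot: [1.0, 0.02, -0.0, -0.0]
wrist_force: [-1.2, -0.7, 0.7]
gripper_width: -0.0
grip_force: 0.9
```

Contact. Continuing slowly.

Request:
apply_moves(targets=[{"slide": [0.2,0,0],"turn": [0,0,0],"grip": 255},{"slide": [0.3,0,0],"turn": [0,0,0],"grip": 255},{"slide": [0.4,0,0],"turn": [0,0,0],"grip": 255},{"slide": [0.4,0,0],"turn": [0,0,0],"grip": 255},{"slide": [0.4,0,0],"turn": [0,0,0],"grip": 255},{"slide": [0.4,0,0],"turn": [0,0,0],"grip": 255},{"slide": [0.4,0,0],"turn": [0,0,0],"grip": 255},{"slide": [0.4,0,0],"turn": [0,0,0],"grip": 255},{"slide": [0.4,0,0],"turn": [0,0,0],"grip": 255},{"slide": [0.4,0,0],"turn": [0,0,0],"grip": 255},{"slide": [0.4,0,0],"turn": [0,0,0],"grip": 255},{"slide": [0.4,0,0],"turn": [0,0,0],"grip": 255},{"slide": [0.4,0,0],"turn": [0,0,0],"grip": 255},{"slide": [0.4,0,0],"turn": [0,0,0],"grip": 255},{"slide": [0.4,0,0],"turn": [0,0,0],"grip": 255},{"slide": [0.3,0,0],"turn": [0,0,0],"grip": 255},{"slide": [0.2,0,0],"turn": [0,0,0],"grip": 255},{"slide": [0,0,0],"turn": [0,0,0],"grip": 255}])

```text
t: 21.22
position: [0.5023, 0.0454, 0.0179]
eef_rot: [1.0, 0.02, 0.001, 0.0]
wrist_force: [-3.5, 0.9, -1.6]
gripper_width: -0.0001
grip_force: 1.4
```

Request:
apply_moves(targets=[{"slide": [0.1,0,0],"turn": [0,0,0],"grip": 255},{"slide": [0.1,0,0],"turn": [0,0,0],"grip": 255},{"slide": [0.1,0,0],"turn": [0,0,0],"grip": 255},{"slide": [0.1,0,0],"turn": [0,0,0],"grip": 255},{"slide": [0.1,0,0],"turn": [0,0,0],"grip": 255},{"slide": [0,0,0],"turn": [0,0,0],"grip": 255}])

```text
t: 21.98
position: [0.5071, 0.0456, 0.0179]
eef_rot: [1.0, 0.02, 0.0, 0.0]
wrist_force: [-2.7, -0.5, -0.0]
gripper_width: -0.0002
grip_force: 1.5
```

Request:
apply_moves(targets=[{"slide": [0.05,0,0],"turn": [0,0,0],"grip": 255},{"slide": [0.05,0,0],"turn": [0,0,0],"grip": 255},{"slide": [0.05,0,0],"turn": [0,0,0],"grip": 255},{"slide": [0,0,0],"turn": [0,0,0],"grip": 255}])

```text
t: 22.48
position: [0.5085, 0.0457, 0.0179]
eef_rot: [1.0, 0.02, 0.0, 0.0]
wrist_force: [-4.1, -0.4, 1.5]
gripper_width: -0.0003
grip_force: 1.8
```

Request:
apply_moves(targets=[{"slide": [0.03,0,0],"turn": [0,0,0],"grip": 255},{"slide": [0.03,0,0],"turn": [0,0,0],"grip": 255},{"slide": [0,0,0],"turn": [0,0,0],"grip": 255}])

```text
t: 22.85
position: [0.509, 0.0457, 0.0178]
eef_rot: [1.0, 0.02, 0.0, 0.0]
wrist_force: [-4.4, -1.3, 2.9]
gripper_width: -0.0003
grip_force: 1.8
```

Request:
apply_moves(targets=[{"slide": [0.03,0,0],"turn": [0,0,0],"grip": 255},{"slide": [0.03,0,0],"turn": [0,0,0],"grip": 255},{"slide": [0,0,0],"turn": [0,0,0],"grip": 255}])

```text
t: 23.22
position: [0.5094, 0.0458, 0.0178]
eef_rot: [1.0, 0.02, 0.0, 0.0]
wrist_force: [-2.9, -1.8, 3.7]
gripper_width: 0.0002
grip_force: 1.9
```

Request:
apply_moves(targets=[{"slide": [0.04,0,0],"turn": [0,0,0],"grip": 255},{"slide": [0,0,0],"turn": [0,0,0],"grip": 255},{"slide": [0,0,0],"turn": [0,0,0],"grip": 255}])

```text
t: 23.6
position: [0.5095, 0.0458, 0.0176]
eef_rot: [1.0, 0.02, -0.0, 0.0]
wrist_force: [-5.3, -1.0, 4.1]
gripper_width: 0.0007
grip_force: 2.5
```

Request:
apply_moves(targets=[{"slide": [0.05,0,0],"turn": [0,0,0],"grip": 255},{"slide": [0,0,0],"turn": [0,0,0],"grip": 255},{"slide": [0,0,0],"turn": [0,0,0],"grip": 255}])

```text
t: 23.98
position: [0.5097, 0.0458, 0.0176]
eef_rot: [1.0, 0.02, -0.001, -0.0]
wrist_force: [-4.8, -0.1, 4.7]
gripper_width: -0.0001
grip_force: 2.8
```

Request:
apply_moves(targets=[{"slide": [0.03,0,0],"turn": [0,0,0],"grip": 255},{"slide": [0,0,0],"turn": [0,0,0],"grip": 255}])

```text
t: 24.22
position: [0.5097, 0.0458, 0.0176]
eef_rot: [1.0, 0.02, -0.001, -0.0]
wrist_force: [-5.8, -2.6, 5.3]
gripper_width: 0.0001
grip_force: 3.2
```

Same depth and force as the first press, so I back off slowly and look.

Request:
apply_moves(targets=[{"slide": [-0.3,0,0],"turn": [0,0,0],"grip": 255},{"slide": [-0.4,0,0],"turn": [0,0,0],"grip": 255},{"slide": [-0.5,0,0],"turn": [0,0,0],"grip": 255},{"slide": [-2,0,0],"turn": [0,0,0],"grip": 255},{"slide": [-4,0,0],"turn": [0,0,0],"grip": 255},{"slide": [-3,0,0],"turn": [0,0,0],"grip": 255},{"slide": [0,0,-4],"turn": [0,0,0],"grip": 255},{"slide": [0,0,-4],"turn": [0,0,0],"grip": 255},{"slide": [0,0,-2],"turn": [0,0,0],"grip": 255},{"slide": [0,0,0],"turn": [0,0,0],"grip": 255},{"slide": [0,0,0],"turn": [0,0,0],"grip": 255}])

```text
t: 25.6
position: [0.4083, 0.0419, 0.117]
eef_rot: [1.0, 0.02, -0.0, -0.0]
wrist_force: [0.2, 0.0, -0.3]
gripper_width: 0.0002
grip_force: 0.0
```

```bash
python3 panel.py w7.png
```

```text
pos [0.40829584 0.04192    0.11696752] blob [ 202   36  236   17 3560] front(lower) [0.51287978 0.0456649  0.043     ] inner(upper) [0.51950778 0.04591923 0.043     ] yaw 0.03925168511089372
end [0.51378838 0.10207712 0.043     ]
end [ 0.51826634 -0.01193164  0.043     ]
```

View pics/w7.png

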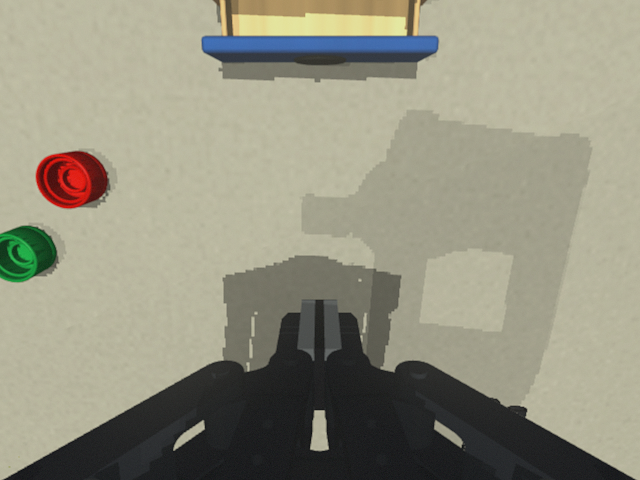

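The panel (front edge at (320,55)) is back at its latched place, x about 0.513, and the robot touches nothing.

```bash
python3 -c "from bench import bot;print(bot.hand_in())"
```

```text
the job is handed in; nothing more can be done
None
```

The rose-gold cap is shut in the latched drawer and the job is handed in at about 26 s; wrist-force readings stayed under about 9 N, I saw the cap upright before closing, the bottle and pot were never approached, and the hand-in returned no verdict.

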